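# Set the stirrer's speed dial to the red line and start it

### The arm

A 7-joint arm with a two-finger parallel gripper is mounted at the origin on the work surface. World frame = base frame: x ahead of the robot, y to its left, z up, the work surface at z = 0. Lengths are in m, angles in rad, forces in N, time in s.
With the tool pointing down it reaches from about 0.4 to 0.925 m from the base axis. Payload 4.1 kg.
Tool frame: the origin (TCP) lies at the very end of the fingers, on their centre line; the grasp point (between the pads) lies 19 mm behind it; z points along the fingers, y is the line along which they close (so a half turn about z gives the same grasp; the last joint's range is limited). The gripper opens to 85 mm and grips with 20 to 120 N. Pads are 22 mm wide; open, the fingers measure 114 mm over their backs; the gripper's body (76 mm by 85 mm) begins 54 mm behind the grasp point. The pads swing forward as they close: fully open they stand 13 mm farther back than shut.
Start: joints at [-1.222, 0.398, 0.045, 1.537, -0.019, 1.207, -0.051], TCP at [0.281, 0.586, 0.231] pointing down, gripper open.
Joint ranges: [-2.82, 2.82], [-0.49, 2.23], [-1.37, 1.46], [0, 2.46], [-1.36, 4.5], [0.23, 2], [-2.94, 2.94]. Speed limits (rad/s): [2.57, 2.57, 3.14, 3.14, 3.14, 3.14, 3.14].

### API

Orientations are given as [roll, pitch, yaw] about the fixed x, y, z axes, in that order (R = Rz(yaw) Ry(pitch) Rx(roll)).
In Python, from cell import robot gives the robot as it stands. The module is installed in compiled form; this text tells all that it offers.
- The arm moves only by the tool play_rows, never from a script. Its argument "steps" is a list that holds one entry, the list of rows, each a list of 4 numbers: the shift along the tool's x, y, z in units of 50 mm (1.0 is 50 mm), then the turn about the tool's z in units of 6 degrees (1.0 is 6 degrees). In form: [[[x, y, z, turn], ...]]. A call has exactly 5 rows; each row is the pose to reach, as a shift and turn from the pose commanded when the call began, along the tool's axes at that moment; what a row does not reach only later rows make up. A row lasts 1/10 s, in which the tool goes at most 50 mm and 8.59 degrees, less where a joint would pass 70% of its speed; a pose out of reach is approached as far as the arm can. A call with a gripper value outside its range is refused whole. "jaw" is the opening, from 0 (shut) to 1 (fully open), set as the call begins (left out, the last holds). The fingers move at their own pace and stop on an object; "grip_force" is the grip in N (left out, the last holds). Time passes only in rows, so rows that repeat a pose let the fingers close, or fill a call up. It gives the time, the measured TCP pose, the force, the opening and the grip force at its end, in the units of the state.
- robot.read_state(): the state, without advancing time (a new reading comes with each control period).
- robot.grab_frame(name): name is "side" or "top" or "wrist"; returns (picture, depth): 480x640x3 uint8, red, green, blue; 480x640 float32, m along the optical axis (not along the pixel's ray), 0 where there is no reading.
- robot.get_calibration(name): a dict with "camera_matrix" (3x3 intrinsics, pixels), "origin" and "attitude" of the camera in the world; the wrist camera has in their place "T_tool_cam" (4x4, takes a point from camera to tool coordinates, whose origin is the TCP and whose axes are the flange's). Camera axes: x right, y up, looking along -z (the intrinsics and any distortion apply to the point x, -y, -z); pixel columns grow to the right and rows downward; lengths in m; the calibration is good to about 2 mm. The wrist camera is an equidistant fisheye: a pixel r from the principal point sees the ray r / f radians off the axis. A picture is of the moment at which its call begins: read the wrist's pose just before it. get_calibration takes no time and is no camera call.
- robot.close_job(): hands the job in; it is judged then, once.
The state is a dict: "t": time; "joints": joint angles; "joint_vel": joint speeds; "tau": joint torques, N m; "tool_pos": TCP position; "ee_rot": TCP orientation; "ft_force": force on the tool from outside, world axes, zero at the start; "wrist_torque": the same for the moment, N m; "width": opening from 0.0 (shut) to 1.0 (fully open); "grip_force": force on a finger pad.
Only numpy, scipy, OpenCV 4.12 (cv2) and the standard library are available. Lean on these libraries where they do the work, as an engineer would, in place of code of your own. Each camera call takes 0.05 s, during which the arm holds its last target. There are 200 camera calls.

### The job

On the magnetic stirrer, push the finger tab of the speed dial round with your fingertips, without pinching it, until the dial's white index line lines up with the red line on the scale ring; then press the green start button fully down and let it come back up. Do not press start before the dial is set, and leave the dial on the red line when you are done. Leave the beaker on the stirrer and everything else on the bench standing where they are.

Things in the scene. Friction and masses are not known exactly. Their poses are not given: they have to be found in the camera images.
- stirrer: cream magnetic stirrer, a flat box 210 mm (its x) by 320 mm (its y) and 70 mm high, fixed to the bench; origin at the centre of its underside, z up. On its flat top: the dial at its (0, -85) mm, a white round stirring plate (124 mm across, 4 mm high) with the beaker about its (25, 85) mm, the start button at its (-75, 12) mm.
- dial_center (a point): the point on the dial's turning axis (vertical) at the height of the disc's upper face, 76 mm above the bench.
- dial (a joint): angle of the dial in rad, growing counter-clockwise seen from above; at 0 the index line points along the stirrer's -x. A dark disc 86 mm across, upper face 6 mm above the stirrer's top. It turns endlessly both ways, needs about 0.05 N m (some 2 N at the tab), has no spring and stays where it is left.
- tab_center (a point): middle of the dial's one finger tab, an upright blue radial fin on the disc under the index line: 12 mm thick, from 10 to 39 mm out from the axis, 25 mm high above the disc, white rib along its top. This point is 24.5 mm from the axis and 12 mm above the disc, and turns with the dial. Pressing on both flanks at once counts as pinching.
- index_tip (a point): the outer end of the dial's white index line, on the disc's rim in line with the white rib and the middle of the tab, 44 mm from the dial's axis. It turns with the dial.
- red_line (a point): inner end of the red line on the scale ring, 44 mm from the dial's axis; it does not move during the run. The ring is fixed, dark grey and flat, round the dial, 126 mm across, 4 mm above the stirrer's top, with short white lines every 20 degrees and this longer, broader red one. The dial is set when index_tip lies at red_line.
- scale_ring: the fixed scale ring itself; origin on the dial's axis at the stirrer's top, the red line lies along its -x.
- start (a joint): travel of the green start button in m: 0 up, 0.006 fully down; a spring pushes it back, about 5 N when fully down.
- start_top (a point): the centre of the upper face of the green start button (26 mm across); it moves down with the button.
- beaker: open glass beaker, 60 mm across, 70 mm high, standing loose on the stirring plate; origin at the centre of its underside. To be left alone.
- amber_bottle: amber glass bottle with black cap, 64 mm across, 130 mm high; origin under its centre. To be left alone.
- white_bottle: white plastic jar with blue cap, 66 mm across, 130 mm high; origin under its centre. To be left alone.
- flask: conical glass flask with orange stopper, 76 mm across, 119 mm high; origin under its centre. To be left alone.
- tip_box: blue pipette tip box, 87 x 127 mm, 57 mm high; origin under its centre. To be left alone.
- tube_rack: blue tube rack with capped tubes, 70 x 200 mm, 70 mm high; origin under its centre. To be left alone.
- petri_stack: stack of three pale dishes, 90 mm across, 41 mm high; origin under its centre. To be left alone.
- marker_pen: white marker pen with blue cap lying flat, 117 mm long, 14 mm thick; origin under its middle. To be left alone.

How it is judged:
On the way, in this order (a step that is already met when the one before it is completed fails the run):
1. the dial's index line stands still on the red line (horizontal distance between index_tip and red_line below 0.004 m and velocity of joint dial between -0.1 and 0.1 rad/s and value of joint start below 0.001 m), for 0.3 s.
2. the start button is pressed fully down, the dial still on the red line (value of joint start above 0.0045 m and horizontal distance between index_tip and red_line below 0.004 m), for 0.05 s.
At the end, for the whole second after the job is handed in: The index line's tip is within 4 mm of the red line's inner end (about 5 degrees) and the dial is still, the start button has been pressed (at least 4.5 of its 6 mm) and is up again, and every loose thing stands upright within 20 mm of where it was (horizontal distance between index_tip and red_line below 0.004 m and velocity of joint dial between -0.05 and 0.05 rad/s and value of joint start below 0.001 m and distance of each of beaker, amber_bottle, white_bottle, flask, tip_box, tube_rack, petri_stack, marker_pen from where it was at the start of the episode below 0.02 m and angle between each of beaker, amber_bottle, white_bottle, flask, tip_box, tube_rack, petri_stack, marker_pen's own z axis and vertical below 0.2 rad); the robot touches nothing.
It fails at once if the finger tab is pinched: fingers press on both its flanks at once (contact force between each of dial_c3, dial_c4 and the fingers above 2 N).
It fails at once if start is pressed while the dial is off the red line (value of joint start above 0.003 m and horizontal distance between index_tip and red_line above 0.005 m).
It fails at once if a bystander is lifted, carried, pushed away or tipped (distance of any of beaker, amber_bottle, white_bottle, flask, tip_box, tube_rack, petri_stack, marker_pen from where it was at the start of the episode above 0.02 m or angle between any of beaker, amber_bottle, white_bottle, flask, tip_box, tube_rack, petri_stack, marker_pen's own z axis and vertical above 0.3 rad).
It also fails if it takes over 45 s, if anything falls off the work surface, if the arm or the gripper's body presses on something with over 40 N, if the wrist force passes 120 N, or if a joint passes its speed limit or range.

## Working session

There is one attempt and no reset: what is moved stays moved. The work goes in short steps, Python scripts to look and compute and a tool call to move; the robot and the scene stay as the last step left them, time stands still between calls to the robot, and variables do not carry over. Pictures are saved under pics/ and viewed, at most 12 in all, crops included, and the job is handed in when it is done.

Besides the shell and the picture viewer there is one more tool, called after "Emit:" by a JSON object that holds its "op" and its "data". play_rows: Moves the arm, as the interface text tells. Its arguments: {"type":"object","properties":{"steps":{"type":"array","items":{"type":"array","items":{"type":"array","items":{"type":"number"}}}},"jaw":{"type":"number"},"grip_force":{"type":"number"}},"required":["steps"]}

```bash
mkdir -p pics
cat > h.py <<'E'
import numpy as np, cv2
from cell import robot
from scipy.spatial.transform import Rotation as R
def att(a):
    a=np.array(a,float)
    return a if a.shape==(3,3) else R.from_euler('xyz',a).as_matrix()
def grab(n):
    im,d=robot.grab_frame(n); return im,d,robot.get_calibration(n)
def px2w(c,u,v,d=None,z=None):
    K=np.array(c['camera_matrix']); o=np.array(c['origin'])
    r=np.array([(u-K[0,2])/K[0,0],-(v-K[1,2])/K[1,1],-1.]); w=att(c['attitude'])@r
    s=d if z is None else (z-o[2])/w[2]
    return o+s*w
E
python3 - <<'E'
from h import *
for n in('top','side'):
    im,d,c=grab(n); np.savez(f'{n}.npz',im=im,d=d); cv2.imwrite(f'pics/{n}.png',im[:,:,::-1]); print(n,c)
print(robot.get_calibration('wrist')); s=robot.read_state(); print(s)
E
```

```text
top {'camera_matrix': array([[513.23906888,   0.        , 324.54638453],
       [  0.        , 513.23906888, 234.93249048],
       [  0.        ,   0.        ,   1.        ]]), 'origin': array([ 0.45629964, -0.00849201,  1.20341813]), 'attitude': array([ 0.13023346, -0.0167912 , -1.57071787])}
side {'camera_matrix': array([[473.10879311,   0.        , 319.68139374],
       [  0.        , 473.10879311, 238.07051995],
       [  0.        ,   0.        ,   1.        ]]), 'origin': array([ 0.44857764, -0.77695829,  0.62767029]), 'attitude': array([ 0.97326424, -0.00427082, -0.17015837])}
{'camera_matrix': array([[371.64829954,   0.        , 316.78250596],
       [  0.        , 371.64829954, 244.41323117],
       [  0.        ,   0.        ,   1.        ]]), 'T_tool_cam': array([[-1.01619651e-04,  9.61699293e-01,  2.74106658e-01,
         7.08131638e-02],
       [ 9.99999394e-01, -2.02639215e-04,  1.08168689e-03,
        -2.16294822e-04],
       [ 1.09580228e-03,  2.74106602e-01, -9.61698690e-01,
        -1.42395603e-01],
       [ 0.00000000e+00,  0.00000000e+00,  0.00000000e+00,
         1.00000000e+00]])}
{'t': 0.1, 'joints': array([-1.22198569,  0.39916544,  0.04502306,  1.53773884, -0.01874983,
        1.20689792, -0.05073678]), 'joint_vel': array([ 9.64505439e-05, -4.58670639e-04, -9.10271176e-04, -5.46815907e-03,
       -1.12030969e-03,  3.44346752e-04,  4.84898610e-04]), 'tau': array([ 3.72579350e-03, -4.76261437e+01,  1.37017440e+00, -2.54947937e+01,
        1.20201599e-02,  5.07744568e-03, -3.42794753e-07]), 'tool_pos': array([0.28115745, 0.5854218 , 0.23034317]), 'ee_rot': array([-3.13980609e+00,  7.39408031e-05,  2.69385203e+00]), 'ft_force': array([-0.25831226, -0.93794267,  0.08957271]), 'wrist_torque': array([-0.01416096,  0.01746827, -0.02779917]), 'grip_force': 0.0, 'width': 0.9980709159423976}
```

View pics/top.png

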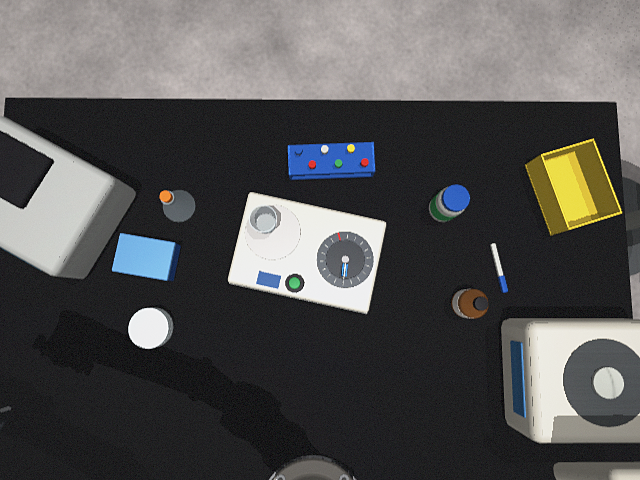

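View pics/side.png

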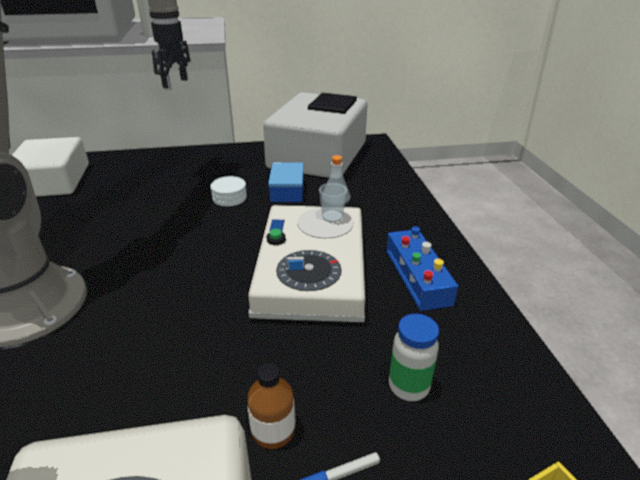

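The top view shows the dial at about (345,260), the tab pointing toward (345,275), the red line at about (339,237) and the green button at (294,283). I'll measure these precisely next.

Run:
```python
from h import *
c=robot.get_calibration('top'); z=np.load('top.npz'); im=z['im'].astype(int); d=z['d']
r,g,b=im[...,0],im[...,1],im[...,2]
def reg(m,x0,x1,y0,y1,name,zz):
    ys,xs=np.nonzero(m[y0:y1,x0:x1]); u,v=xs.mean()+x0,ys.mean()+y0
    print(name,len(xs),u,v,px2w(c,u,v,z=zz).round(4)); 
reg((r>120)&(g<90)&(b<90),310,380,225,295,'red',.074)
reg((b>110)&(r<90),318,372,232,288,'blue',.10)
reg((g>110)&(r<90)&(b<120),275,315,265,300,'green',.08)
# box corners
m=((r>200)&(g>190)).astype(np.uint8); m[:185]=0;m[320:]=0;m[:,:215]=0;m[:,400:]=0
cs=max(cv2.findContours(m,0,2)[0],key=cv2.contourArea); q=cv2.boxPoints(cv2.minAreaRect(cs)); w=np.array([px2w(c,*p,z=.07) for p in q]); print(q,w.round(4))
C=w.mean(0); print(C)
for p in q: print(np.linalg.norm(w-w[0],axis=1))
# dark ring ellipse
k=((im.sum(2)<300)).astype(np.uint8); k[:225]=0;k[295:]=0;k[:,:310]=0;k[:,380:]=0
cc=max(cv2.findContours(k,0,2)[0],key=cv2.contourArea); e=cv2.fitEllipse(cv2.convexHull(cc)); print(e,px2w(c,*e[0],z=.074))
cv2.imwrite('pics/c1.png',cv2.resize(z['im'][180:320,220:400,::-1],None,fx=4.4,fy=4.2,interpolation=2)[:600,:800])
```

```text
red 14 338.7857142857143 236.21428571428572 [ 0.6014 -0.0591  0.074 ]
blue 43 344.13953488372096 268.62790697674416 [ 0.5278 -0.0692  0.1   ]
green 68 293.6764705882353 281.5882352941176 [0.5007 0.0399 0.08  ]
[[226.96738 281.66455]
 [246.94778 191.40831]
 [387.16043 222.44775]
 [367.18002 312.70398]] [[ 0.5009  0.1866  0.07  ]
 [ 0.703   0.1469  0.07  ]
 [ 0.6333 -0.1677  0.07  ]
 [ 0.4334 -0.1208  0.07  ]]
[0.5676438  0.01123937 0.07      ]
[0.         0.20600749 0.37830327 0.31472455]
[0.         0.20600749 0.37830327 0.31472455]
[0.         0.20600749 0.37830327 0.31472455]
[0.         0.20600749 0.37830327 0.31472455]
((344.739013671875, 258.8832092285156), (38.79266357421875, 39.43634796142578), 169.07078552246094) [ 0.55102232 -0.07203528  0.074     ]
```

View pics/c1.png

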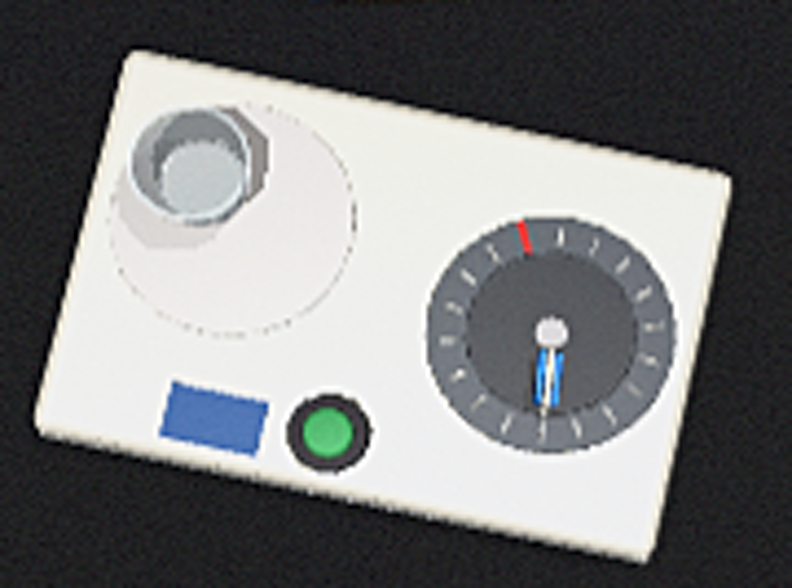

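The ring centre is about (0.549,-0.072). The red line lies at about 14.5° in the world frame and the tab at about 175.6°. I'll push clockwise, which is about 161°, with the shut fingers, and first go to a point above the -y side of the tab.

Emit:
{"op": "play_rows", "data": {"steps": [[[-0.51,-0.51,0.03,0],[-1.02,-1.03,0.06,0],[-1.54,-1.54,0.09,0],[-2.05,-2.06,0.12,0],[-2.56,-2.57,0.15,0]]], "jaw": 0, "grip_force": 20}}

```text
t: 0.6
tool_pos: [0.3413, 0.4129, 0.2233]
ee_rot: [-3.141, -0.0, 2.694]
ft_force: [-0.0, 0.8, -0.8]
width: 0.141
grip_force: 0.0
```

Emit:
{"op": "play_rows", "data": {"steps": [[[-0.51,-0.51,0.03,0],[-1.02,-1.03,0.06,0],[-1.54,-1.54,0.09,0],[-2.05,-2.06,0.12,0],[-2.56,-2.57,0.15,0]]]}}

```text
t: 1.1
tool_pos: [0.401, 0.2418, 0.216]
ee_rot: [-3.141, -0.0, 2.694]
ft_force: [0.0, 0.6, 0.3]
width: 0.004
grip_force: 0.0
```

Emit:
{"op": "play_rows", "data": {"steps": [[[-0.51,-0.51,0.03,0],[-1.02,-1.03,0.06,0],[-1.54,-1.54,0.09,0],[-2.05,-2.06,0.12,0],[-2.56,-2.57,0.15,0]]]}}

```text
t: 1.6
tool_pos: [0.4606, 0.0707, 0.2086]
ee_rot: [3.142, -0.0, 2.694]
ft_force: [1.2, -0.0, 0.3]
width: 0.002
grip_force: 0.0
```

Emit:
{"op": "play_rows", "data": {"steps": [[[-0.51,-0.51,0.03,-0.7],[-1.02,-1.03,0.06,-1.4],[-1.54,-1.54,0.09,-2.1],[-2.05,-2.06,0.12,-2.8],[-2.56,-2.57,0.15,-3.55]]]}}

```text
t: 2.1
tool_pos: [0.5204, -0.1003, 0.2009]
ee_rot: [3.141, -0.001, 3.069]
ft_force: [0.6, 0.9, -0.1]
width: -0.003
grip_force: 0.0
```

Emit:
{"op": "play_rows", "data": {"steps": [[[0,0,0,0],[0,0,0,0],[0,0,0,0],[0,0,0,0],[0,0,0,0]]]}}

```text
t: 2.6
tool_pos: [0.5203, -0.0977, 0.2013]
ee_rot: [3.141, -0.0, 3.068]
ft_force: [0.0, 0.8, 0.0]
width: 0.004
grip_force: 0.0
```

```bash
cat >> h.py <<'E'
def wpix(p,s,c):
    Rt=R.from_euler('xyz',s['ee_rot']).as_matrix(); T=np.array(c['T_tool_cam'])
    q=T[:3,:3].T@(Rt.T@(np.array(p)-s['tool_pos'])-T[:3,3]); q=q*[1,-1,-1]
    th=np.arctan2(np.hypot(q[0],q[1]),q[2]); a=np.arctan2(q[1],q[0]); K=c['camera_matrix']
    return K[0,0]*th*np.cos(a)+K[0,2],K[0,0]*th*np.sin(a)+K[1,2]
def wray(u,v,z,s,c):
    K=c['camera_matrix']; x,y=(u-K[0,2])/K[0,0],(v-K[1,2])/K[0,0]; th=np.hypot(x,y); a=np.arctan2(y,x)
    q=np.array([np.sin(th)*np.cos(a),-np.sin(th)*np.sin(a),-np.cos(th)]); T=np.array(c['T_tool_cam'])
    Rt=R.from_euler('xyz',s['ee_rot']).as_matrix(); o=Rt@T[:3,3]+s['tool_pos']; w=Rt@T[:3,:3]@q
    return o+(z-o[2])/w[2]*w
E
python3 - <<'E'
from h import *
s=robot.read_state(); im,d,c=grab('wrist'); np.savez('w1.npz',im=im,d=d); cv2.imwrite('pics/w1.png',im[:,:,::-1])
import pickle; pickle.dump(s,open('w1.pkl','wb'))
print(s['joints'],wpix([.5492,-.072,.076],s,c))
E
```

```text
[-0.32494076  0.2329828   0.50391334  1.87124159 -0.12821867  1.06912481
  1.72631774] (np.float64(352.81141098567423), np.float64(271.35717340878415))
```

View pics/w1.png

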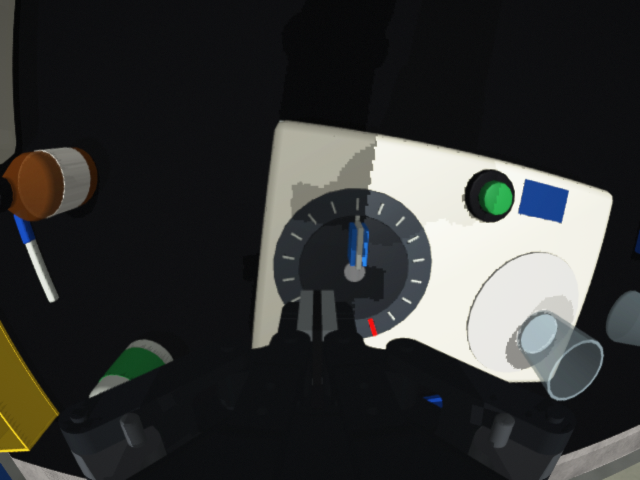

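The wrist view agrees with the estimate: hub at (354,272), red line from (369,320) to (376,335), and tab up to about (357,215). Next I'll compute the angles and the finger thickness.

Run:
```python
from h import *; import pickle
s=pickle.load(open('w1.pkl','rb')); c=robot.get_calibration('wrist'); im=np.load('w1.npz')['im'].astype(int)
D=wray(354,272,.076,s,c); print('D',D)
r,g,b=im[...,0],im[...,1],im[...,2]
m=(r>150)&(g<90)&(b<90); m[:300]=0; m[345:]=0; m[:,:355]=0; m[:,390:]=0
ys,xs=np.nonzero(m); p=wray(xs.mean(),ys.mean(),.074,s,c); E=np.array([.5492,-.072,0])
for C in(D,E): print('red',np.degrees(np.arctan2(*(p-C)[[1,0]])),np.hypot(*(p-C)[:2]))
m=(b>110)&(r<90); m[:210]=0; m[275:]=0; m[:,:335]=0; m[:,380:]=0
ys,xs=np.nonzero(m); p=wray(xs.mean(),ys.mean(),.098,s,c); print(xs.mean(),ys.mean(),xs.min(),xs.max(),ys.min(),ys.max())
for C in(D,E): print('tab',np.degrees(np.arctan2(*(p-C)[[1,0]])),np.hypot(*(p-C)[:2]))
m=(g>120)&(r<90)&(b<120); m[:, :470]=0; m[:,530:]=0; m[:160]=0;m[230:]=0
ys,xs=np.nonzero(m); print('btn',wray(xs.mean(),ys.mean(),.08,s,c),len(xs))
for dy in(-.0145,.0145):print(wpix(s['tool_pos']+[0,dy,0],s,c))
cv2.imwrite('pics/c2.png',cv2.resize(np.load('w1.npz')['im'][180:350,270:440,::-1],(600,600),interpolation=2))
```

```text
D [ 0.54979908 -0.0711054   0.076     ]
red 14.927100175115882 0.051943557208846275
red 15.698301127104605 0.05275764500751593
360.6525423728813 252.76271186440678 350 368 231 266
tab 170.94872058046067 0.02236161262875502
tab 168.39373635821732 0.021932528544056824
btn [0.4977227  0.04503453 0.08      ] 679
(np.float64(282.7427632499989), np.float64(314.899512599341))
(np.float64(350.5239455031833), np.float64(310.4356123506697))
```

View pics/c2.png

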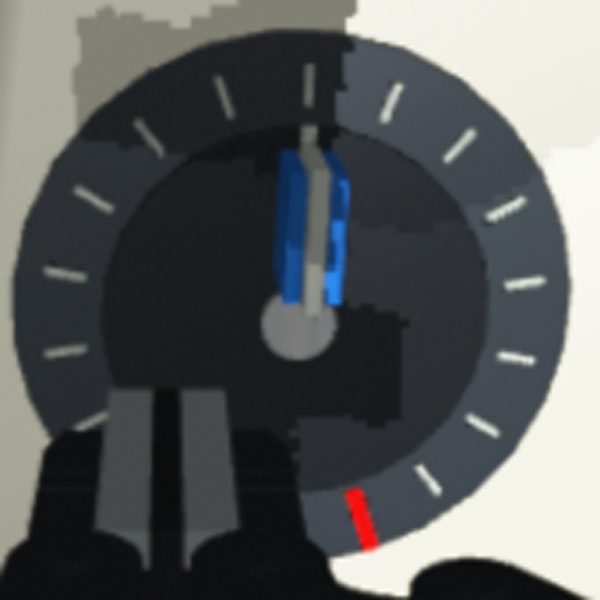

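Emit:
{"op": "play_rows", "data": {"steps": [[[0,0,0.5,0],[0,0,1.0,0],[0,0,1.5,0],[0,0,2.0,0],[0,0,2.3,0]]]}}

```text
t: 3.15
tool_pos: [0.5194, -0.0982, 0.0846]
ee_rot: [3.141, -0.002, 3.067]
ft_force: [0.9, -1.0, -0.2]
width: 0.002
grip_force: 0.0
```

Emit:
{"op": "play_rows", "data": {"steps": [[[0,0,0,0],[0,0.03,0,0],[0,0.08,0,0],[0,0.14,0,0],[0,0.2,0,0]]]}}

```text
t: 3.65
tool_pos: [0.5219, -0.0886, 0.0871]
ee_rot: [3.141, 0.002, 3.066]
ft_force: [0.5, 1.1, 0.1]
width: 0.003
grip_force: 0.0
```

```bash
cat > plan.py <<'E'
from h import *
def plan(n,step,r=27,t=None,D=(.5496,-.0715)):
    s=robot.read_state(); yaw=s['ee_rot'][2]; A=np.array([[np.cos(yaw),np.sin(yaw)],[np.sin(yaw),-np.cos(yaw)]])
    d=A@(np.array(D)-s['tool_pos'][:2]); print('pos',s['tool_pos'],'yaw',np.degrees(yaw),'d(tool)mm',d*1000,'f',s['ft_force'],s['t'])
    for k in range(1,n+1):
        a=np.radians(step*k); print(np.round((d-np.array([[np.cos(a),-np.sin(a)],[np.sin(a),np.cos(a)]])@d)/.05,3),step*k/6)
E
python3 -c "
from plan import *
plan(5,6)"
```

```text
pos [ 0.52185344 -0.08861593  0.08711032] yaw 175.66595710567196 d(tool)mm [-26.37373989  19.16382965] f [0.50463478 1.14636838 0.07125153] 3.65
[0.037 0.057] 1.0
[0.068 0.118] 2.0
[0.093 0.182] 3.0
[0.11  0.248] 4.0
[0.121 0.315] 5.0
```

Emit:
{"op": "play_rows", "data": {"steps": [[[0.037,0.057,0,1],[0.068,0.118,0,2],[0.093,0.182,0,3],[0.11,0.248,0,4],[0.121,0.315,0,5]]]}}

```text
t: 4.15
tool_pos: [0.5166, -0.0734, 0.0869]
ee_rot: [-3.142, 0.001, 2.538]
ft_force: [-0.9, -2.1, 1.3]
width: 0.001
grip_force: 1.0
```

Emit:
{"op": "play_rows", "data": {"steps": [[[0.037,0.057,0,1],[0.068,0.118,0,2],[0.093,0.182,0,3],[0.11,0.248,0,4],[0.121,0.315,0,5]]]}}

```text
t: 4.65
tool_pos: [0.52, -0.0564, 0.0868]
ee_rot: [-3.141, -0.0, 2.014]
ft_force: [-1.1, -1.3, 2.6]
width: -0.004
grip_force: 1.2
```

```bash
python3 -c "
from plan import *
plan(5,6)
s=robot.read_state(); im,d,c=grab('wrist'); np.savez('w2.npz',im=im,d=d); cv2.imwrite('pics/w2.png',im[:,:,::-1])
print(wpix([.5496,-.0715,.076],s,c),wpix([.5496+.044*np.cos(.262),-.0715+.044*np.sin(.262),.076],s,c))
"
```

```text
pos [ 0.51998473 -0.05641546  0.08680004] yaw 115.40362786006749 d(tool)mm [-26.33071235  20.28056359] f [-1.13282389 -1.26931958  2.59053028] 4.65
[0.04  0.057] 1.0
[0.073 0.118] 2.0
[0.1   0.183] 3.0
[0.119 0.249] 4.0
[0.132 0.318] 5.0
(np.float64(361.0376144419297), np.float64(349.81497794616996)) (np.float64(443.55728384993245), np.float64(359.2365189109403))
```

View pics/w2.png

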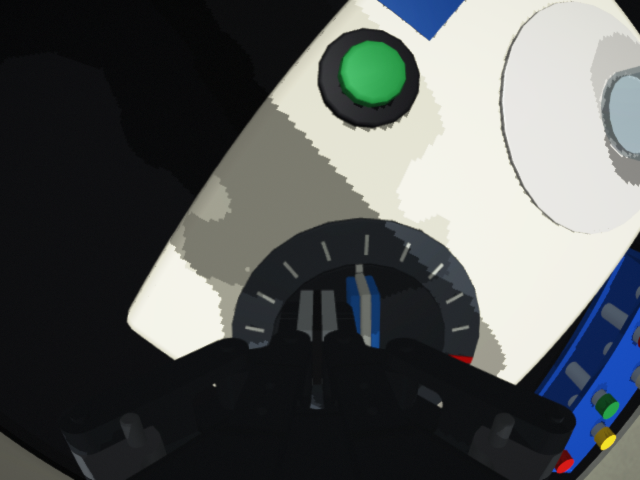

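The index tip is at (358,268), about 2–3° short of the 115° tick at (366,247), so the dial is near 117°. The fingers bear on one flank only. I'll push another 90°.

Emit:
{"op": "play_rows", "data": {"steps": [[[0.038,0.057,0,1],[0.07,0.118,0,2],[0.096,0.182,0,3],[0.114,0.248,0,4],[0.126,0.316,0,5]]]}}

```text
t: 5.2
tool_pos: [0.5314, -0.0433, 0.0866]
ee_rot: [-3.141, -0.001, 1.493]
ft_force: [-1.4, 0.1, 3.1]
width: 0.002
grip_force: 1.3
```

Emit:
{"op": "play_rows", "data": {"steps": [[[0.038,0.057,0,1],[0.07,0.118,0,2],[0.096,0.182,0,3],[0.114,0.248,0,4],[0.126,0.316,0,5]]]}}

```text
t: 5.7
tool_pos: [0.548, -0.0378, 0.0866]
ee_rot: [-3.14, -0.001, 0.97]
ft_force: [-1.5, 1.8, 2.9]
width: -0.003
grip_force: 1.3
```

Emit:
{"op": "play_rows", "data": {"steps": [[[0.038,0.057,0,1],[0.07,0.118,0,2],[0.096,0.182,0,3],[0.114,0.248,0,4],[0.126,0.316,0,5]]]}}

```text
t: 6.2
tool_pos: [0.565, -0.0413, 0.0867]
ee_rot: [-3.14, -0.001, 0.446]
ft_force: [-0.9, 1.4, 3.1]
width: 0.002
grip_force: 1.3
```

```bash
python3 -c "
from plan import *
plan(5,2)
s=robot.read_state(); im,d,c=grab('wrist'); cv2.imwrite('pics/w3.png',cv2.resize(im[190:390,210:490,::-1],(784,560),interpolation=2))
for a in(15,20,25,30,35):
  e=np.radians(a); print(a,[((wpix([.5496+q*np.cos(e),-.0715+q*np.sin(e),.076],s,c)-np.array([210,190]))*2.8).round(1) for q in (.044,)])
"
```

```text
pos [ 0.56498086 -0.04131667  0.08665211] yaw 25.578255084880144 d(tool)mm [-26.90493316  20.58467135] f [-0.9479692   1.37414187  3.13358061] 6.2
[0.014 0.019] 0.3333333333333333
[0.027 0.039] 0.6666666666666666
[0.04  0.059] 1.0
[0.052 0.079] 1.3333333333333333
[0.063 0.1  ] 1.6666666666666667
15 [array([486.3, 204.4])]
20 [array([462.7, 201.2])]
25 [array([438.6, 200.1])]
30 [array([414.2, 201. ])]
35 [array([389.8, 203.8])]
```

View pics/w3.png

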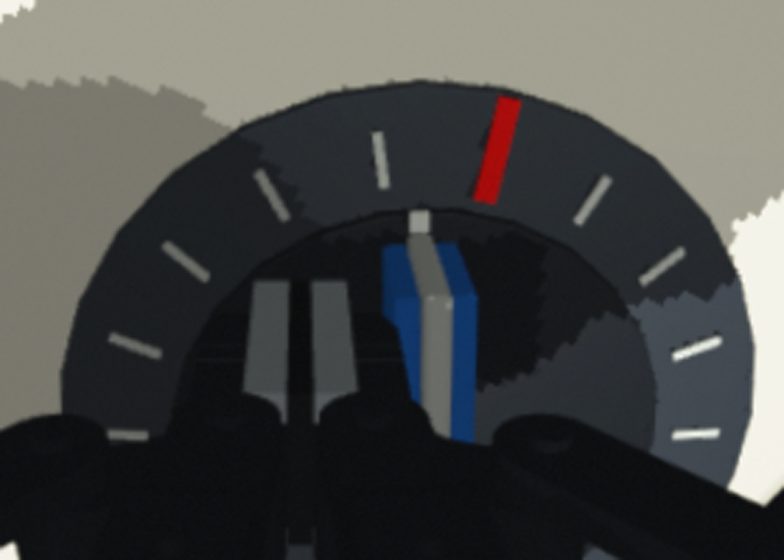

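The index tip is at crop (419,212), about 29°, and the inner end of the red line is at (486,203), about 15°. That leaves about 14° to push, which I'll do slowly.

Emit:
{"op": "play_rows", "data": {"steps": [[[0.019,0.027,0,0.45],[0.036,0.053,0,0.9],[0.053,0.08,0,1.35],[0.067,0.108,0,1.8],[0.08,0.136,0,2.25]]]}}

```text
t: 6.75
tool_pos: [0.5715, -0.0456, 0.0864]
ee_rot: [-3.14, -0.001, 0.215]
ft_force: [0.3, 1.2, 0.5]
width: -0.002
grip_force: 0.8
```

Emit:
{"op": "play_rows", "data": {"steps": [[[0,0,0,0],[0,0,0,0],[0,0,0,0],[0,0,0,0],[0,0,0,0]]]}}

```text
t: 7.25
tool_pos: [0.5714, -0.0466, 0.0863]
ee_rot: [-3.141, -0.001, 0.213]
ft_force: [1.7, 2.0, 0.3]
width: -0.003
grip_force: 1.0
```

```bash
python3 -c "
from plan import *
plan(1,2)
s=robot.read_state(); im,d,c=grab('wrist'); cv2.imwrite('pics/w4.png',cv2.resize(im[190:390,210:490,::-1],(784,560),interpolation=2))
for a in(10,15,20):
  e=np.radians(a); print(a,[((wpix([.5496+q*np.cos(e),-.0715+q*np.sin(e),.076],s,c)-np.array([210,190]))*2.8).round(1) for q in (.044,)])
"
```

```text
pos [ 0.57136247 -0.04656315  0.08632666] yaw 12.198156647799262 d(tool)mm [-26.54012808  19.77558131] f [1.70203181 1.97539543 0.26802577] 7.25
[0.013 0.019] 0.3333333333333333
10 [array([439.9, 197.8])]
15 [array([415.5, 198. ])]
20 [array([391. , 200.3])]
```

View pics/w4.png

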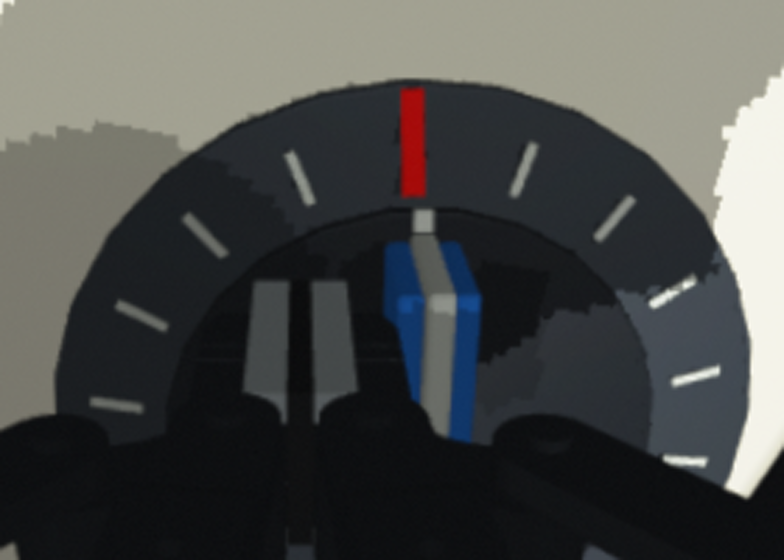

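The index is at (424,212) and the red line at (413,196). It overshot by about 2° (about 1.6 mm), which is within tolerance. I'll back straight off the flank, lift, and go over the button.

Emit:
{"op": "play_rows", "data": {"steps": [[[0,-0.08,0,0],[0,-0.2,0,0],[0,-0.32,0,0],[0,-0.4,0,0],[0,-0.4,0,0]]]}}

```text
t: 7.8
tool_pos: [0.5667, -0.0265, 0.0861]
ee_rot: [-3.141, 0.0, 0.213]
ft_force: [0.7, 0.9, 0.9]
width: 0.003
grip_force: 0.0
```

Emit:
{"op": "play_rows", "data": {"steps": [[[0,0,-0.3,0],[0,0,-0.7,0],[0,0,-1.1,0],[0,0,-1.5,0],[0,0,-1.5,0]]]}}

```text
t: 8.3
tool_pos: [0.569, -0.0287, 0.1649]
ee_rot: [3.14, -0.006, 0.211]
ft_force: [-0.2, -0.7, 0.2]
width: -0.002
grip_force: 0.0
```

```bash
python3 -c "
from h import *
s=robot.read_state(); yaw=s['ee_rot'][2]; A=np.array([[np.cos(yaw),np.sin(yaw)],[np.sin(yaw),-np.cos(yaw)]])
print(s['tool_pos'],A@(np.array([.4985,.042])-s['tool_pos'][:2])/.05)
im,d,c=grab('wrist'); im2,d2,c2=grab('top')
np.savez('t2.npz',im=im2,d=d2)
i=im2.astype(int); m=(i[...,1]>110)&(i[...,0]<90)&(i[...,2]<120); m[:265]=0;m[300:]=0;m[:,:275]=0;m[:,315:]=0
ys,xs=np.nonzero(m); D=np.median(d2[m]); print(len(xs),D); 
if len(xs): print(px2w(c2,xs.mean(),ys.mean(),d=D))
z=np.load('top.npz'); dd=z['d']; print(px2w(c2,293.7,281.6,d=np.median(dd[279:285,291:297])),px2w(c2,310,265,d=np.median(dd[262:268,307:313])))
cv2.imwrite('pics/c5.png',np.hstack([im,cv2.resize(im2[225:300,305:385],(512,480),interpolation=2)])[:,:,::-1][:, 352:])
"
```

```text
[ 0.56897698 -0.02874108  0.16487364] [-1.08145171 -1.67898309]
0 nan
[0.50026865 0.03940242 0.09136129] [0.53765989 0.00462047 0.07049945]
  return _methods._mean(a, axis=axis, dtype=dtype,
  ret = ret.dtype.type(ret / rcount)
```

View pics/c5.png

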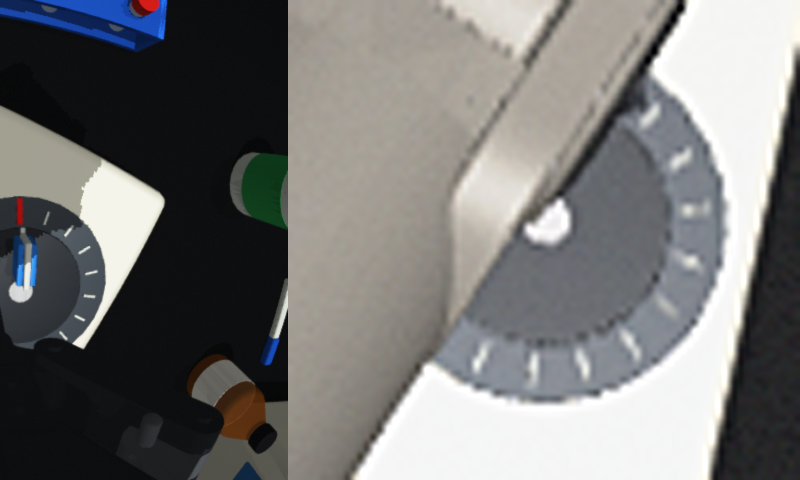

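The dial is still on the red line. The button top is at about z=0.0905, near (0.498,0.039).

Emit:
{"op": "play_rows", "data": {"steps": [[[-0.25,-0.4,0,0],[-0.55,-0.8,0,0],[-0.85,-1.25,0,0],[-1.1,-1.63,0,0],[-1.1,-1.63,0,0]]]}}

```text
t: 8.9
tool_pos: [0.4933, 0.0432, 0.1598]
ee_rot: [-3.139, 0.004, 0.215]
ft_force: [0.6, 0.3, 0.2]
width: -0.002
grip_force: 0.0
```

Emit:
{"op": "play_rows", "data": {"steps": [[[0,0,0.3,0],[0,0,0.6,0],[0,0,0.9,0],[0,0,1.2,0],[0,0,1.2,0]]]}}

```text
t: 9.4
tool_pos: [0.4943, 0.0395, 0.0986]
ee_rot: [3.141, 0.005, 0.21]
ft_force: [-0.0, 0.6, -0.0]
width: -0.003
grip_force: 0.0
```

```bash
python3 -c "
from h import *
s=robot.read_state(); im,d,c=grab('wrist'); print(s['tool_pos'],s['ft_force'],wpix([.498,.0393,.0905],s,c),wpix(s['tool_pos'],s,c))
cv2.imwrite('pics/c6.png',im[200:440,160:480,::-1])"
```

```text
[0.49431318 0.039532   0.09862767] [-0.04811979  0.58398301 -0.02097362] (np.float64(320.113932745159), np.float64(292.11169960893733)) (np.float64(317.91071007599925), np.float64(307.4417585592246))
```

View pics/c6.png

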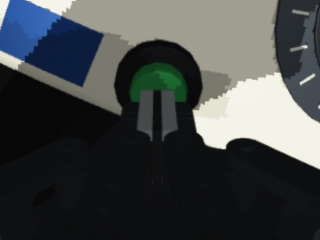

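The fingers are over the button, about 4 mm short in tool x. I'll correct that and press gradually.

Emit:
{"op": "play_rows", "data": {"steps": [[[0.07,0,0,0],[0.07,0,0.08,0],[0.07,0,0.14,0],[0.07,0,0.19,0],[0.07,0,0.24,0]]]}}

```text
t: 9.95
tool_pos: [0.4996, 0.0415, 0.0894]
ee_rot: [-3.141, -0.0, 0.212]
ft_force: [-0.8, -0.5, 3.3]
width: 0.0
grip_force: 1.5
```

Emit:
{"op": "play_rows", "data": {"steps": [[[0,0,0.02,0],[0,0,0.04,0],[0,0,0.06,0],[0,0,0.06,0],[0,0,0.06,0]]]}}

```text
t: 10.45
tool_pos: [0.4996, 0.0415, 0.0865]
ee_rot: [-3.141, -0.0, 0.212]
ft_force: [-0.7, 0.1, 4.9]
width: -0.001
grip_force: 2.3
```

Emit:
{"op": "play_rows", "data": {"steps": [[[0,0,0.02,0],[0,0,0.04,0],[0,0,0.06,0],[0,0,0.06,0],[0,0,0.06,0]]]}}

```text
t: 10.95
tool_pos: [0.4998, 0.0414, 0.0857]
ee_rot: [-3.138, -0.0, 0.212]
ft_force: [-7.8, 1.1, 26.4]
width: 0.002
grip_force: 13.4
```

The force rose to 26 N at the stop, so the button is fully down. I'll release and retreat.

Emit:
{"op": "play_rows", "data": {"steps": [[[0,0,-0.1,0],[0,0,-0.4,0],[0,0,-0.9,0],[0,0,-1.5,0],[0,0,-2.0,0]]]}}

```text
t: 11.45
tool_pos: [0.4994, 0.0411, 0.1847]
ee_rot: [3.141, -0.0, 0.212]
ft_force: [0.1, -0.4, -0.8]
width: 0.003
grip_force: 0.0
```

Emit:
{"op": "play_rows", "data": {"steps": [[[-0.3,0,0,0],[-0.9,0,0,0],[-1.5,0,0,0],[-2.0,0,0,0],[-2.0,0,0,0]]]}}

```text
t: 11.95
tool_pos: [0.4003, 0.0197, 0.1824]
ee_rot: [3.14, 0.002, 0.212]
ft_force: [-1.7, -0.6, -0.4]
width: -0.002
grip_force: 0.0
```

```bash
python3 -c "
from h import *
s=robot.read_state(); im,d,c=grab('wrist'); print(s['tool_pos'],s['ft_force'],s['t'])
cv2.imwrite('pics/c7.png',im[:,:,::-1])"
```

```text
[0.40026916 0.0197155  0.18239027] [-1.6794905  -0.6056566  -0.44632147] 11.95
```

View pics/c7.png

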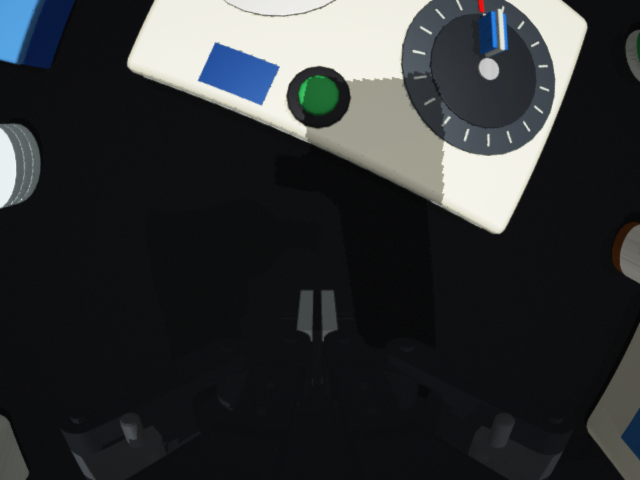

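The button at (320,95) is up, the tab at (490,20) still points at the red line (482,5), and the gripper is clear of everything. I'm handing in the job.

```bash
python3 -c "
from cell import robot
print(robot.close_job())"
```

```text
the job is handed in; nothing more can be done
None
```

I set the dial within about 2° (1.6 mm) of the red line, pressed the start button to its stop and let it come back up, and handed the job in at about 12 s; the hand-in call did not report a verdict.

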